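# Slide the battery pack out of the analyser's dock

### The job

Swing the catch clear of the slot and slide the battery pack out through the side mouth of its dock until it is entirely outside the bay and lies flat, wholly on the landing shelf, without any of it sticking out over the shelf's open end. Then swing the catch back fully across the slot, and leave everything else on the bench where it is.

Things in the scene. Friction and masses are not known exactly. Their poses are not given: they have to be found in the camera images.
- dock: Fixed cream instrument dock on a blue base. Origin: on the bench under the middle of the bay. Its +y is the way the pack slides out, along the slot towards the mouth; +x is across the slot, z up; all points on it have these axes. The bay is closed behind (y = -75 mm), at the sides and above. Behind it, y = -115 to -215 mm, is a casing 160 mm wide, top 80 mm above the bench.
- mouth (a point): Centre of the lower edge of the bay's open mouth, 62 mm in +y from the dock's origin, on the bay floor 15 mm above the bench. The bay is 81 mm wide (x) and 43 mm tall inside.
- slot_end (a point): Closed end of the 22 mm wide slot in the deck over the bay, at the deck's top, 66 mm above the bench; 62 mm in -y from the dock's origin. The slot runs from here in +y to the mouth, where it is open. The deck reaches 56 mm either side of the slot and from y = -115 to +62 mm; it is 8 mm thick.
- shelf_end (a point): Middle of the landing shelf's open end, 227 mm in +y from the dock's origin. The shelf goes on from the mouth (165 mm) level with the bay floor, 15 mm above the bench, between guide strips 12 mm tall, inner faces 81 mm apart. Past this end is a 15 mm drop to the bench.
- pack_mid (a point): Centre of the grey battery pack's block, 76 mm wide (x) x 120 mm long (y) x 40 mm tall, 0.35 to 0.7 kg, axes about as the dock's; it slides on the bay floor with a few mm of play. Rightly out, this point is 122 to 167 mm in the dock's +y from the dock's origin.
- pack_lug (a point): Middle of the exposed part of the pack's black upright lug, which sticks up through the slot: 14 mm across the slot (x), 24 mm long along it (y), top 94 mm above the bench (28 mm above the deck). This point is 80 mm above the bench, 20 mm in -y from the pack's centre. Pushed along the slot, it slides the pack.
- catch (a joint): Angle (rad) of the steel catch on the deck. 0 (stop): bar straight across the slot, pointing to the dock's +x from its pivot, barring the lug. Grows as the bar swings away from the mouth (clockwise from above) to 1.58 (stop): bar beside the slot, pointing to -y. From about 1.0 the lug can pass. It cannot swing past 0 towards the mouth. Friction (2 N at the post) holds it where left.
- catch_pivot (a point): The catch's upright pivot axis at the deck's top, 66 mm above the bench, 44 mm in -x and 45 mm in +y from the dock's origin. The bar is 14 mm wide, reaches 58 mm from the pivot, its underside 4 mm and its top 19 mm above the deck.
- catch_post (a point): Middle of the black round upright post near the bar's end, by which the catch is swung: 16 mm thick, 46 mm from the pivot, standing on the bar from 85 to 116 mm above the bench; this point is 100 mm above the bench.
- jar: Bystander, leave it alone: small amber glass jar, 56 mm across, 75 mm tall, beside the landing shelf. Origin: centre of its underside.
- driver: Bystander, leave it alone: screwdriver, 170 mm long, lying along its own x axis on the robot's side of the dock.
- dish: Bystander, leave it alone: flat glass dish, 90 mm across, 14 mm tall, on top of the dock's electronics casing. Origin: centre of its underside.
- reagent: Bystander, leave it alone: white reagent bottle, 72 mm across, 170 mm tall. Origin: centre of its underside.
- beaker: Bystander, leave it alone: glass beaker, 80 mm across, 100 mm tall. Origin: centre of its underside.
- carton: Bystander, leave it alone: cardboard carton, 90 x 80 x 60 mm. Origin: centre of its underside.
Mind the look-alikes: they are no part of the job. Leave any purple, red or turquoise look-alike of the part that bears pack_mid alone.

How it is judged (in metres and radians):
On the way, in this order (a step that is already met when the one before it is completed fails the run):
1. the catch is swung clear of the slot (at least 1.0 rad) (value of joint catch above 1 rad), for 0.1 s.
2. the pack is entirely out of the mouth and lies flat on the landing shelf (y of pack_mid in the frame of dock between 0.12 and 0.172 m and height (world z) of pack_mid between 0.03 and 0.041 m and angle between pack_mid's own z axis and vertical below 0.08 rad), for 0.2 s.
At the end, for the whole second after the job is handed in: The pack lies flat and still on the landing shelf, entirely out of the mouth and with nothing over the shelf's open end (its centre 120 to 172 mm in the dock's +y from the dock's origin), and the catch is back across the slot (within 0.2 rad of its stop) (all of step 2 and value of joint catch below 0.2 rad and linear speed of pack below 0.02 m/s); the robot touches nothing.
It fails at once if the pack drops off the shelf or is tipped (height (world z) of pack_mid below 0.025 m or angle between pack_mid's own z axis and vertical above 0.2 rad).
It fails at once if a bystander is moved by more than 25 mm (distance of any of jar, driver, dish, reagent, beaker, carton from where it was at the start of the episode above 0.025 m).
It also fails if it takes over 51 s, if anything falls off the work surface, if the arm or the gripper's body presses on something with over 40 N, if the wrist force passes 120 N, or if a joint passes its speed limit or range.

### The arm

A 6-joint arm with a two-finger parallel gripper is mounted at the origin on the work surface. World frame = base frame: x ahead of the robot, y to its left, z up, the work surface at z = 0. Lengths are in m, angles in degrees, forces in N, time in s.
With the tool pointing down it reaches from about 0.25 to 0.725 m from the base axis. Payload 9.7 kg.
Tool frame: the origin (TCP) lies midway between the tips of the shut fingers; the grasp point (between the pads) lies 19 mm behind it; x points along the fingers, y is the direction in which the jaws open and shut, and the axes are right-handed (so a half turn about x gives the same grasp; the last joint's range is limited). The gripper opens to 85 mm and grips with 20 to 120 N. Pads are 22 mm wide; open, the fingers measure 114 mm over their backs; the gripper's body (76 mm by 85 mm) begins 54 mm behind the grasp point. The pads swing forward as they close: fully open they stand 13 mm farther back than shut.
Start: joints at [-69.786, 4.979, 10.078, 95.1, 0, 90], TCP at [0.19, -0.516, 0.231] pointing down, gripper open.
Joint ranges: [-179.16, 179.16], [-48.56, 103.87], [-65.8, 70.77], [-126.05, 130.52], [-82.76, 87.17], [-180, 180]. Speed limits (degrees/s): [127.2, 127.2, 147.25, 180, 180, 180].

### API

Orientations are given as [roll, pitch, yaw] about the fixed x, y, z axes, in that order (R = Rz(yaw) Ry(pitch) Rx(roll)).
In Python, from workcell import bot, cams gives the robot as it stands.
- The arm moves only by the tool apply_moves, never from a script. Its argument "commands" is a list of rows, each a list of 5 numbers: the shift along the tool's x, y, z in m, then the turn about the tool's x in rad, then the opening, from -1 (shut) to 1 (fully open). In form: [[tx, ty, tz, roll, hand], ...]. A call has 1 to 12 rows; each row is the pose to reach, as a shift and turn from the pose measured when the call began, along the tool's axes at that moment; what a row does not reach only later rows make up. A row lasts 1/10 s, in which the tool goes at most 50 mm and 8.59 degrees, less where a joint would pass 70% of its speed; a pose out of reach is approached as far as the arm can. A call with a gripper value outside its range is refused whole. The fingers move at their own pace and stop on an object; "newtons" is the grip in N (left out, the last holds). Time passes only in rows, so rows that repeat a pose let the fingers close. It gives the time, the measured TCP pose, the force and the opening at its end, in the units of the state.
- bot.get_obs(): the state, without advancing time (a new reading comes with each control period).
- cams.camera(name): name is "scene" or "top" or "wrist"; returns a dict with "frame" (384x512x3 uint8, blue, green, red), "depth" (384x512 float32, m along the optical axis (not along the pixel's ray), 0 where there is no reading), "camera_matrix" (3x3 intrinsics, pixels), "R" (3x3) and "t" (3): a world point X has camera coordinates R X + t; the wrist camera has in their place "mount" (4x4, takes a point from camera to tool coordinates, whose origin is the TCP and whose axes are the tool frame's). Camera axes: x right, y down, z forward; pixel columns grow to the right and rows downward; lengths in m; the calibration is good to about 2 mm. A picture is of the moment at which its call begins: read the wrist's pose just before it.
- bot.job_done(): hands the job in, once; it reports no verdict.
Trained networks look in the newest picture that a camera, given by its name, has taken for a name from the list of things; names that differ only in an ending like _2 or _b are one class to them, and where a whole thing is asked for, a point or a joint stands for the part that bears it (a point fixed in the world has none). Each returns a list of dicts, best first, with "confidence" (0 to 1); they miss things now and then, are a little off and sometimes report something else, mostly with a low value. They report only what shows in the picture. A call takes as long as a camera call. They do not tell look-alikes from the thing itself.
- cams.spot_in(name, camera): "rect" ([left, top, right, bottom] in pixels, round what is visible of it).
The state is a dict: "time": time; "q": joint angles; "qd": joint speeds; "joint_efforts": joint torques, N m; "ee_pos": TCP position; "tcp_rot": TCP orientation; "wrist_force": force on the tool from outside, world axes, zero at the start; "torque": the same for the moment, N m; "opening": finger opening in m.
Only numpy, scipy, OpenCV 4.12 (cv2) and the standard library are available. Lean on these libraries where they do the work, as an engineer would, in place of code of your own. Each camera call takes 0.05 s, during which the arm holds its last target. There are 200 camera calls.

## Working session

There is one attempt and no reset: what is moved stays moved. The work goes in short steps, Python scripts to look and compute and a tool call to move; the robot and the scene stay as the last step left them, time stands still between calls to the robot, and variables do not carry over. Pictures are saved under pics/ and viewed, about 8 in all and at most 12, crops included, and the job is handed in when it is done.

Besides the shell and the picture viewer there is one more tool, called after ">>>" as a command line: name --pt "numbers of a row" for each row, then --argument value for the rest. apply_moves: Moves the arm, as the interface text tells. Its arguments: {"type":"object","properties":{"commands":{"type":"array"},"newtons":{"type":"number"}},"required":["commands"]}

```bash
mkdir -p pics; cat > h.py <<'E'
import numpy as np, cv2
from workcell import bot, cams
def world(c,u,v,d=None):
    K=c["camera_matrix"]; d=d if d is not None else c["depth"][int(v),int(u)]
    p=np.array([(u-K[0,2])/K[0,0]*d,(v-K[1,2])/K[1,1]*d,d])
    return c["R"].T@(p-c["t"])
def atz(c,u,v,z):
    K=c["camera_matrix"]; r=c["R"].T@np.array([(u-K[0,2])/K[0,0],(v-K[1,2])/K[1,1],1]); o=-c["R"].T@c["t"]
    return o+r*(z-o[2])/r[2]
def proj(c,X):
    p=c["camera_matrix"]@(c["R"]@np.array(X)+c["t"]); return p[:2]/p[2]
E
python3 - <<'E'
from h import *
ims=[]
for n in ("top","scene"):
    c=cams.camera(n); im=c["frame"]; ims.append(im)
    cv2.imwrite(f"pics/{n}0.png",cv2.resize(im,(800,600)))
    for k in ("dock","pack_mid","pack_lug","catch","catch_post","jar","driver","dish","reagent","beaker","carton"):
        for r in cams.spot_in(k,n)[:3]:
            b=r["rect"]; u,v=(b[0]+b[2])/2,(b[1]+b[3])/2
            print(n,k,round(r["confidence"],2),np.round(b),np.round(world(c,u,v),3))
print(bot.get_obs())
E
```

```text
top dock 0.57 [151. 146. 304. 216.] [0.578 0.034 0.053]
top pack_mid 0.88 [165. 244. 201. 291.] [0.323 0.16  0.042]
top pack_mid 0.76 [218. 177. 247. 192.] [0.568 0.02  0.053]
top pack_mid 0.72 [260. 236. 303. 272.] [ 0.365 -0.128  0.043]
top pack_lug 0.8 [216. 174. 248. 191.] [0.575 0.021 0.054]
top pack_lug 0.68 [163. 246. 204. 291.] [0.32  0.158 0.04 ]
top pack_lug 0.59 [231.  94. 270. 134.] [ 0.79  -0.033  0.039]
top catch 0.6 [205. 184. 219. 206.] [0.532 0.076 0.082]
top catch 0.35 [ 87. 204. 130. 245.] [0.445 0.374 0.06 ]
top catch_post 0.3 [ 86. 207. 127. 247.] [0.438 0.381 0.058]
top jar 0.71 [185. 142. 207. 162.] [0.66  0.127 0.074]
top jar 0.49 [153. 151. 303. 216.] [0.571 0.032 0.055]
top jar 0.4 [206. 183. 221. 206.] [0.533 0.072 0.086]
top driver 0.81 [210. 215. 258. 227.] [0.462 0.014 0.027]
top driver 0.71 [376. 163. 416. 192.] [ 0.584 -0.444  0.124]
top dish 0.83 [268. 166. 298. 193.] [ 0.58  -0.129  0.094]
top reagent 0.95 [376. 164. 417. 192.] [ 0.584 -0.445  0.124]
top beaker 0.81 [ 88. 159. 126. 188.] [0.603 0.408 0.006]
top carton 0.64 [ 86. 206. 126. 246.] [0.44
[... 948 characters left out ...]
ene carton 0.75 [310. 102. 340. 136.] [0.469 0.353 0.06 ]
{'time': 1.2, 'q': array([-6.97874670e+01,  4.97799498e+00,  1.00780952e+01,  9.50994524e+01,
        1.95349895e-04,  9.00013579e+01]), 'qd': array([ 0.05362537,  0.10724985,  0.06312334, -0.04621063, -0.07341741,
        0.05054919]), 'joint_efforts': array([-1.41840268e-03, -5.20098531e+01,  4.64856219e+01,  1.68271356e-03,
       -7.44271392e-05, -1.51214329e-05]), 'ee_pos': array([ 0.19002614, -0.5161247 ,  0.23129177]), 'tcp_rot': array([106.78311912,  89.99932341, -53.0057058 ]), 'wrist_force': array([-0.04301169, -0.15670175,  0.25237813]), 'torque': array([ 0.02901829, -0.01694387, -0.05628529]), 'opening': 0.085448074590682}
```

View pics/top0.png

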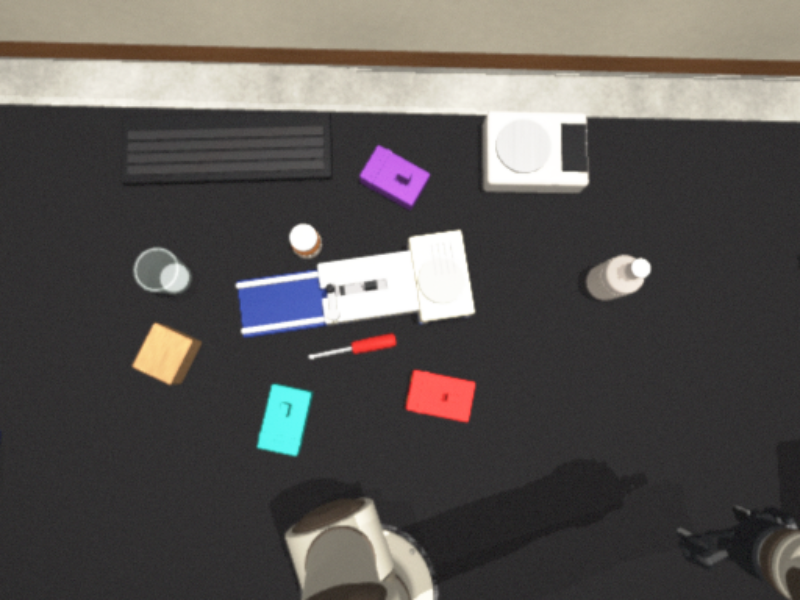

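View pics/scene0.png

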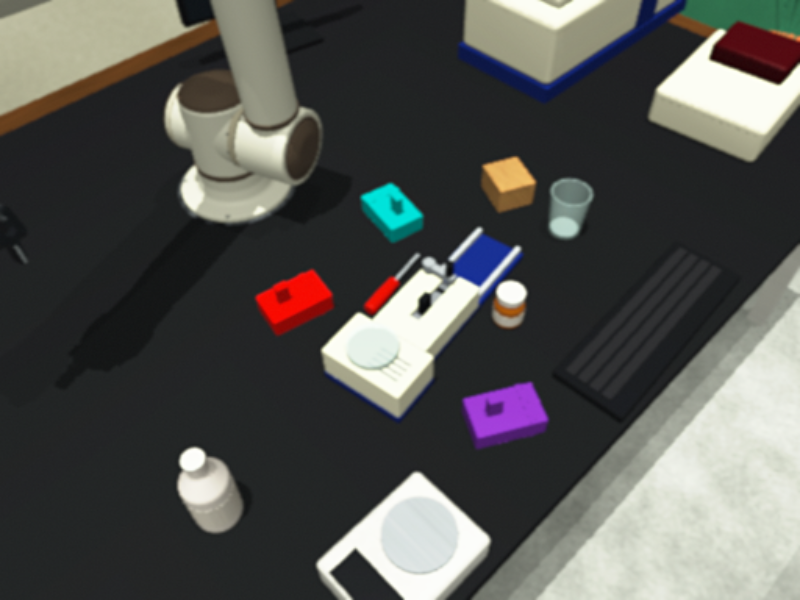

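The top view shows the dock with its mouth to the left (world +y): shelf at about (283,303), lug at about (375,285), catch bar and post at about (332,300). The purple, red and turquoise look-alikes are on the bench. Next I'll fit the dock pose.

```bash
python3 - <<'E'
from h import *
from scipy.optimize import minimize
c=cams.camera("top"); im=c["frame"].astype(int); d=c["depth"]
v,u=np.mgrid[130:230,140:320]; u=u.ravel();v=v.ravel()
P=np.array([world(c,a,b) for a,b in zip(u,v)]); col=im[v,u]
blue=(col[:,0]>col[:,2]+40)&(col[:,0]>col[:,1]+25)
def mar(m,name):
    r=cv2.minAreaRect(P[m][:,:2].astype(np.float32)); print(name,m.sum(),np.round(r[0],4),np.round(r[1],4),round(r[2],2),"z",np.median(P[m][:,2]).round(4)); return r
mar(blue&(abs(P[:,2]-.015)<.012),"shelf")
cream=col.min(1)>110
mar(cream&(abs(P[:,2]-.066)<.007)&(P[:,1]<.09)&(P[:,1]>-.07),"deck")
mar(cream&(abs(P[:,2]-.083)<.012)&(P[:,1]<-.075),"casing")
# silhouettes fit: reproject known features
feat=(cream|blue)&(P[:,2]>.008)&(P[:,2]<.1)
mask=np.zeros(im.shape[:2],np.uint8); mask[v[feat],u[feat]]=255
n,l,s,_=cv2.connectedComponentsWithStats(mask); k=1+np.argmax(s[1:,4]); mask=(l==k)*255
print(s[k])
parts=[(-56,56,-115,62,66),(-80,80,-215,-115,80),(-44,44,62,227,21)]
def sil(p):
    o=np.zeros(im.shape[:2],np.uint8); R=np.array([[np.cos(p[2]),-np.sin(p[2])],[np.sin(p[2]),np.cos(p[2])]])
    for a,b,e,f,z in parts:
        q=[]
        for zz in (z,0):
            for x,y in((a,e),(b,e),(b,f),(a,f)):
                w=R@np.array([x,y])/1e3+p[:2]; q.append(proj(c,[*w,zz/1e3]))
        h=cv2.convexHull(np.array(q,np.float32)); cv2.fillConvexPoly(o,np.round(h*16).astype(np.int32),255,cv2.LINE_AA,4)
    return o
f=lambda s:np.abs(sil([.57+s[0]/1e3,.03+s[1]/1e3,np.radians(8+s[2]/5)]).astype(float)-mask).sum()/255
best=min((minimize(f,x0,method="Nelder-Mead",options=dict(initial_simplex=np.array(x0)+np.array([[0,0,0],[12,0,0],[0,12,0],[0,0,12]]))) for x0 in ([0,0,0],[8,8,5],[-8,15,-5])),key=lambda r:r.fun)
s=best.x; print("dock",.57+s[0]/1e3,.03+s[1]/1e3,8+s[2]/5,best.fun)
E
```

```text
shelf 1541 [0.5447 0.1772] [0.1121 0.1708] 9.08 z 0.0146
deck 1702 [0.5764 0.0097] [0.1213 0.1765] 9.08 z 0.0655
casing 1602 [ 0.594  -0.1273] [0.16   0.1002] 9.24 z 0.0808
[ 151  147  153   69 6092]
dock 0.5678938657984176 0.03677464922599868 9.037375490513902 696.556862745098
```

```bash
cat >> h.py <<'E'
from scipy.spatial.transform import Rotation as Ro
D=np.array([.569,.0355]); YAW=9.08
def dock2w(x,y,z): 
    a=np.radians(YAW); return np.array([D[0]+np.cos(a)*x-np.sin(a)*y, D[1]+np.sin(a)*x+np.cos(a)*y, z])
def w2dock(p):
    a=np.radians(YAW); q=np.array(p[:2])-D; return np.array([np.cos(a)*q[0]+np.sin(a)*q[1],-np.sin(a)*q[0]+np.cos(a)*q[1],p[2]])
def tool():
    o=bot.get_obs(); return Ro.from_euler("xyz",o["tcp_rot"],degrees=True).as_matrix(), np.array(o["ee_pos"]),o
def plan(*pts):
    R,p,o=tool(); print("t",o["time"],"tool y,z in world",np.round(R[:,1],3),np.round(R[:,2],3),"dock pos",np.round(w2dock(p),4),"q",np.round(o["q"],1))
    for y in (0,180): # tool y along +-dock x
        a=np.radians(YAW+y); w=np.array([np.cos(a),np.sin(a),0]); l=R.T@w; print("roll to tool y || dock x:",np.arctan2(l[2],l[1]).round(4))
    for q in pts: print(q,np.round(R.T@(dock2w(*np.array(q))-p),4))
E
python3 -c "
from h import *
plan((0,20,.30))
print(cams.camera('wrist')['mount'].round(3),cams.camera('wrist')['camera_matrix'].round(1))"
```

```text
t 1.25 tool y,z in world [ 0.345 -0.938 -0.   ] [-0.938 -0.345 -0.   ] dock pos [-0.4613 -0.4849  0.2313] q [-69.8   5.   10.1  95.1   0.   90. ]
roll to tool y || dock x: -1.3765
roll to tool y || dock x: 1.7651
(0, 20, 0.3) [ -0.068  -20.0105  -4.4075]
[[ 0.    -0.272  0.962 -0.143]
 [ 1.    -0.    -0.    -0.   ]
 [ 0.     0.962  0.272 -0.068]
 [ 0.     0.     0.     1.   ]] [[299.3   0.  254.4]
 [  0.  299.3 188.6]
 [  0.    0.    1. ]]
```

```bash
python3 -c "
from h import *
plan((0,.03,.23))"
```

```text
t 1.35 tool y,z in world [ 0.346 -0.938  0.   ] [-0.938 -0.346  0.   ] dock pos [-0.4613 -0.4849  0.2313] q [-69.8   5.   10.1  95.1  -0.   90. ]
roll to tool y || dock x: -1.3765
roll to tool y || dock x: 1.7651
(0, 0.03, 0.23) [ 0.0013 -0.4162 -0.552 ]
```

>>> apply_moves --pt "0 -0.035 -0.046 -0.115 1" --pt "0 -0.07 -0.092 -0.23 1" --pt "0 -0.105 -0.138 -0.345 1" --pt "0 -0.139 -0.184 -0.46 1" --pt "0 -0.174 -0.23 -0.575 1" --pt "0 -0.208 -0.276 -0.69 1" --pt "0 -0.243 -0.322 -0.8 1" --pt "0 -0.277 -0.368 -0.92 1" --pt "0 -0.312 -0.414 -1.03 1" --pt "0 -0.347 -0.46 -1.15 1" --pt "0 -0.382 -0.506 -1.265 1" --pt "0 -0.416 -0.552 -1.3765 1"

```text
time: 2.55
ee_pos: [0.5155, -0.0095, 0.2315]
tcp_rot: [73.1, 90.0, -7.6]
wrist_force: [2.2, -1.2, 0.3]
opening: 0.0854
```

```bash
python3 -c "
from h import *
plan((0,.03,.23))"
```

```text
t 2.55 tool y,z in world [0.987 0.163 0.001] [ 0.163 -0.987  0.   ] dock pos [-0.0599 -0.036   0.2315] q [-1.1  0.2  5.2 94.9 -0.  79.6]
roll to tool y || dock x: 0.005
roll to tool y || dock x: -3.1366
(0, 0.03, 0.23) [ 0.0015  0.0602 -0.0657]
```

>>> apply_moves --pt "0.0 0.03 -0.033 -0.005 -0.2" --pt "0.0 0.06 -0.066 -0.005 -0.2" --pt "0.0 0.06 -0.066 -0.005 -0.2" --pt "0.0 0.06 -0.066 -0.005 -0.2" --pt "0.0 0.06 -0.066 -0.005 -0.2" --newtons 25

```text
time: 3.05
ee_pos: [0.5637, 0.0648, 0.2317]
tcp_rot: [58.0, 90.0, -22.4]
wrist_force: [-0.3, 0.4, 0.3]
opening: 0.0343
```

```bash
cat >> h.py <<'E'
def wrist():
    R,p,o=tool(); c=dict(cams.camera("wrist")); M=c["mount"]
    Rc=R@M[:3,:3]; tc=R@M[:3,3]+p; c["R"]=Rc.T; c["t"]=-Rc.T@tc; return c
def dmap(c):
    K=c["camera_matrix"]; d=c["depth"]; v,u=np.mgrid[:384,:512]
    P=np.stack([(u-K[0,2])/K[0,0]*d,(v-K[1,2])/K[1,1]*d,d],-1).reshape(-1,3)
    W=(P-c["t"])@c["R"]; a=np.radians(YAW); x,y=W[:,0]-D[0],W[:,1]-D[1]
    return np.stack([np.cos(a)*x+np.sin(a)*y,-np.sin(a)*x+np.cos(a)*y,W[:,2]],-1), c["frame"].reshape(-1,3).astype(int)
E
python3 - <<'E'
from h import *
c=wrist(); plan()
cv2.imwrite("pics/w1.png",cv2.resize(c["frame"],(768,576)))
np.savez("w1.npz",**c)
Q,col=dmap(c)
def st(m,n):
    q=Q[m]; print(n,m.sum(),"min",np.percentile(q,2,0).round(4),"max",np.percentile(q,98,0).round(4),"med",np.median(q,0).round(4)) if m.sum() else print(n,0)
dark=col.max(1)<70; near=(abs(Q[:,0])<.09)
st(near&(Q[:,2]>.102)&(Q[:,2]<.13)&(Q[:,1]>-.1),"post")
st(near&dark&(Q[:,2]>.088)&(Q[:,2]<.1)&(Q[:,1]<.03)&(Q[:,1]>-.08)&(abs(Q[:,0])<.03),"lug top")
st((abs(Q[:,2]-.066)<.003)&(abs(Q[:,0])<.08)&(Q[:,1]>-.08)&(Q[:,1]<.09),"deck")
st((abs(Q[:,2]-.015)<.004)&(Q[:,1]>.07)&(abs(Q[:,0])<.08),"shelf")
st((abs(Q[:,2]-.085)<.004)&(Q[:,1]>.0)&(abs(Q[:,0])<.08),"bar top")
for n in ("catch_post","pack_lug"):
    for r in cams.spot_in(n,"wrist")[:2]:
        b=r["rect"]; print(n,round(r["confidence"],2),np.round(b),w2dock(world(c,(b[0]+b[2])/2,(b[1]+b[3])/2)).round(4))
E
```

```text
t 3.1 tool y,z in world [0.986 0.167 0.001] [ 0.167 -0.986  0.   ] dock pos [-0.0008  0.0294  0.2319] q [ 6.5  7.3 12.7 95.3 -0.  86.9]
roll to tool y || dock x: 0.0089
roll to tool y || dock x: -3.1327
post 275 min [-0.0066  0.0366  0.1054] max [0.0069 0.051  0.1182] med [0.0005 0.0448 0.1164]
lug top 312 min [-0.0076 -0.0414  0.0891] max [ 0.0047 -0.0183  0.0961] med [-0.0015 -0.0289  0.0947]
deck 8473 min [-0.0551 -0.0767  0.0652] max [0.0521 0.0608 0.0681] med [ 0.0115 -0.0017  0.0667]
shelf 10767 min [-0.0558  0.0731  0.0141] max [0.052  0.2032 0.0175] med [-0.0019  0.1431  0.0158]
bar top 899 min [-0.0547  0.0363  0.0823] max [0.0107 0.055  0.0887] med [-0.0325  0.0453  0.0864]
catch_post 0.82 [198. 146. 273. 178.] [-0.0202  0.0442  0.0863]
catch_post 0.42 [154.  97. 184. 235.] [-0.1066  0.0243  0.0129]
pack_lug 0.98 [372. 215. 481. 299.] [ 0.2129 -0.0823  0.0404]
pack_lug 0.95 [  0.   0. 118.  95.] [-0.1954  0.1508  0.0529]
```

View pics/w1.png

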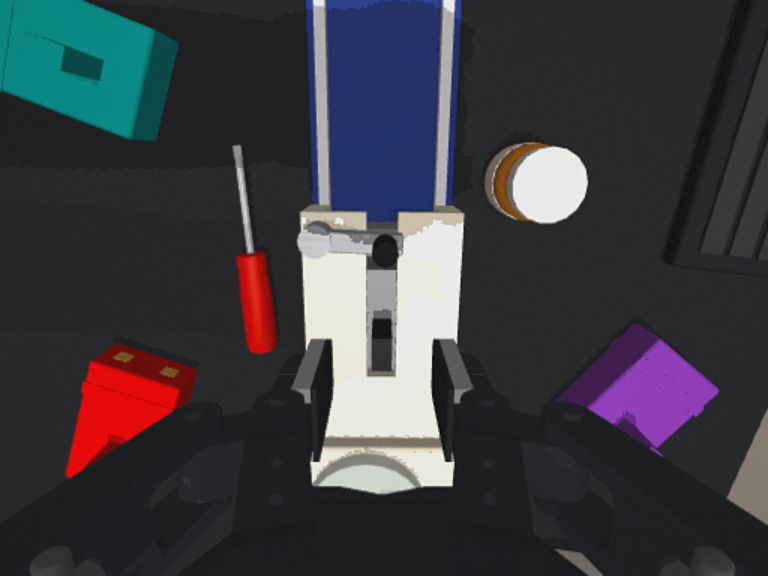

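The wrist view agrees: post at (384,250), lug at (382,345), shelf clear. In my dock frame the post is at (0.5,45) mm and the lug at (-1.5,-30) mm. I'll lower the open fingers around the post.

```bash
python3 -c "
from h import *
plan((.0005,.0448,.15),(.0005,.0448,.093))"
```

```text
t 3.2 tool y,z in world [0.986 0.166 0.001] [ 0.166 -0.986  0.   ] dock pos [-0.0007  0.0293  0.2321] q [ 6.5  7.3 12.7 95.3 -0.  86.9]
roll to tool y || dock x: 0.0086
roll to tool y || dock x: -3.133
(0.0005, 0.0448, 0.15) [ 0.0821  0.0012 -0.0155]
(0.0005, 0.0448, 0.093) [ 0.1391  0.0011 -0.0155]
```

>>> apply_moves --pt "0.04 0.001 -0.0155 0.0086 -0.2" --pt "0.08 0.001 -0.0155 0.0086 -0.2" --pt "0.11 0.001 -0.0155 0.0086 -0.2" --pt "0.139 0.001 -0.0155 0.0086 -0.2" --pt "0.139 0.001 -0.0155 0.0086 -0.2" --pt "0.139 0.001 -0.0155 0.0086 -0.2" --pt "0.139 0.001 -0.0155 0.0086 -0.8" --pt "0.139 0.001 -0.0155 0.0086 -0.8" --pt "0.139 0.001 -0.0155 0.0086 -0.8" --pt "0.139 0.001 -0.0155 0.0086 -0.8" --pt "0.139 0.001 -0.0155 0.0086 -0.8" --newtons 25

```text
time: 4.3
ee_pos: [0.5632, 0.0796, 0.0954]
tcp_rot: [79.2, 89.7, -1.8]
wrist_force: [-1.8, -2.0, 6.8]
opening: 0.015
```

```bash
python3 -c "
from h import *
plan()
R,p,o=tool(); print(o['wrist_force'],o['opening'])
q=w2dock(p); piv=np.array([-.0455,.0448])
for th in np.linspace(0,1.5,11)[1:]:
    t=np.array([piv[0]+.046*np.cos(th),piv[1]-.046*np.sin(th),q[2]]); print(round(th,2),np.round(R.T@(dock2w(*t)-p),4))
"
```

```text
t 4.3 tool y,z in world [0.988 0.157 0.005] [ 0.157 -0.988  0.001] dock pos [0.0012 0.0445 0.0954] q [ 8.1  6.8 -3.  80.  -0.  89. ]
roll to tool y || dock x: -0.0003
roll to tool y || dock x: 3.1413
[-1.82593228 -2.04036271  6.80620235] 0.014959466766230695
0.15 [ 0.     -0.0012  0.0066]
0.3 [-0.     -0.0028  0.0133]
0.45 [-0.     -0.0053  0.0197]
0.6 [-0.     -0.0087  0.0257]
0.75 [-0.     -0.013   0.0311]
0.9 [-0.0001 -0.0181  0.0357]
1.05 [-0.0001 -0.0238  0.0396]
1.2 [-0.0001 -0.03    0.0426]
1.35 [-0.0001 -0.0366  0.0446]
1.5 [-0.0002 -0.0434  0.0456]
```

>>> apply_moves --pt "-0.001 -0.001 0.0066 0 -0.8" --pt "-0.001 -0.0028 0.0133 0 -0.8" --pt "-0.001 -0.0053 0.0197 0 -0.8" --pt "-0.001 -0.0087 0.0257 0 -0.8" --pt "-0.001 -0.013 0.031 0 -0.8" --pt "-0.001 -0.018 0.0357 0 -0.8" --pt "-0.001 -0.0238 0.0396 0 -0.8" --pt "-0.001 -0.03 0.0426 0 -0.8" --pt "-0.001 -0.0366 0.0446 0 -0.8" --pt "-0.001 -0.0434 0.0456 0 -0.8" --pt "-0.001 -0.0434 0.0456 0 -0.8" --pt "-0.001 -0.0434 0.0456 0 -0.8"

```text
time: 5.5
ee_pos: [0.528, 0.0261, 0.0967]
tcp_rot: [54.7, 89.6, -26.3]
wrist_force: [2.3, -7.8, -4.8]
opening: 0.0147
```

```bash
python3 -c "
from h import *
plan()
R,p,o=tool(); print(o['wrist_force'],o['opening'])
"
```

```text
t 5.5 tool y,z in world [0.988 0.156 0.005] [ 0.156 -0.988  0.004] dock pos [-0.042  -0.0028  0.0967] q [ 2.9  1.2 -8.7 79.7 -0.2 83.9]
roll to tool y || dock x: -0.0017
roll to tool y || dock x: 3.1399
[ 2.30116237 -7.76854236 -4.76661731] 0.014735600076832937
```

>>> apply_moves --pt "0 0 0 0 -0.3" --pt "0 0 0 0 -0.3" --pt "0 0 0 0 -0.3" --pt "-0.03 0 0 0 -0.3" --pt "-0.07 0 0 0 -0.3" --pt "-0.07 0.02 0.03 0 -1" --pt "-0.07 0.0405 0.055 0.002 -1" --pt "-0.07 0.0405 0.055 0.002 -1" --pt "-0.07 0.0405 0.055 0.002 -1" --pt "-0.07 0.0405 0.055 0.002 -1"

```text
time: 6.5
ee_pos: [0.5757, -0.0213, 0.1671]
tcp_rot: [55.1, 89.7, -26.0]
wrist_force: [-0.6, -0.2, 1.1]
opening: 0.0002
```

```bash
python3 - <<'E'
from h import *
plan((-.0015,-.058,.15),(-.0015,-.058,.076))
c=wrist()
cv2.imwrite("pics/w2.png",c["frame"])
Q,col=dmap(c)
def st(m,n):
    q=Q[m]; print(n,m.sum(),"min",np.percentile(q,2,0).round(4),"max",np.percentile(q,98,0).round(4),"med",np.median(q,0).round(4)) if m.sum() else print(n,0)
st((abs(Q[:,0])<.09)&(Q[:,2]>.108)&(Q[:,2]<.12)&(Q[:,1]>-.03)&(Q[:,1]<.1),"post")
st((col.max(1)<90)&(Q[:,2]>.088)&(Q[:,2]<.1)&(Q[:,1]<.03)&(Q[:,1]>-.05)&(abs(Q[:,0])<.03),"lug top")
E
```

```text
t 6.5 tool y,z in world [0.988 0.155 0.005] [ 0.154 -0.988  0.003] dock pos [-0.0024 -0.0571  0.1671] q [-2.   7.4  5.6 87.9 -0.1 79.1]
roll to tool y || dock x: -0.0034
roll to tool y || dock x: 3.1382
(-0.0015, -0.058, 0.15) [0.0171 0.0008 0.0008]
(-0.0015, -0.058, 0.076) [0.0911 0.0004 0.0006]
post 516 min [-0.0495 -0.0076  0.1098] max [-0.0354  0.0066  0.118 ] med [-0.0422 -0.0006  0.1166]
lug top 655 min [-0.0083 -0.0424  0.0896] max [ 0.0056 -0.0186  0.096 ] med [-0.0016 -0.0296  0.0947]
```

View pics/w2.png

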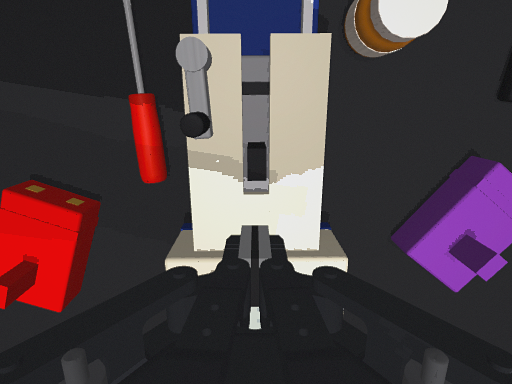

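The catch bar now lies beside the slot (195,95) and the lug is at (256,160). I'll check the shut gripper's width at the post's height before pushing.

```bash
python3 - <<'E'
from h import *
c=cams.camera("wrist"); M=c["mount"];K=c["camera_matrix"]; d=c["depth"]; v,u=np.mgrid[:384,:512]
P=np.stack([(u-K[0,2])/K[0,0]*d,(v-K[1,2])/K[1,1]*d,d],-1).reshape(-1,3)[(d>0).ravel()]@M[:3,:3].T+M[:3,3]
for a in range(-80,10,8):
    s=P[(P[:,0]*1e3>=a)&(P[:,0]*1e3<a+8)&(abs(P[:,2])<.06)&(abs(P[:,1])<.08)]
    if len(s): print(a,len(s),"y",s[:,1].min().round(3),s[:,1].max().round(3),"z",s[:,2].min().round(3),s[:,2].max().round(3))
E
```

```text
-80 8799 y -0.058 0.056 z -0.019 0.007
-72 4889 y -0.052 0.05 z -0.018 0.008
-64 4854 y -0.045 0.042 z -0.014 0.009
-56 3153 y -0.038 0.037 z -0.015 0.011
-48 1146 y -0.032 0.03 z -0.015 0.012
-40 709 y -0.011 0.009 z -0.012 0.011
-32 512 y -0.014 0.013 z -0.012 -0.006
-24 456 y -0.014 0.013 z -0.012 -0.006
-16 380 y -0.014 0.013 z -0.012 -0.007
-8 76 y -0.012 0.006 z -0.012 -0.007
```

>>> apply_moves --pt "0.04 0.003 0.001 -0.003 -1" --pt "0.085 0.003 0.001 -0.003 -1" --pt "0.085 0.003 0.001 -0.003 -1" --pt "0.085 0.003 0.001 -0.003 -1"

```text
time: 7.0
ee_pos: [0.5787, -0.0215, 0.0831]
tcp_rot: [52.7, 89.7, -28.2]
wrist_force: [0.6, -1.3, 0.0]
opening: -0.0
```

```bash
python3 - <<'E'
from h import *
plan((.001,.02,.082),(.001,.100,.082)); print(tool()[2]['wrist_force'])
E
```

```text
t 7.0 tool y,z in world [0.987 0.158 0.005] [ 0.158 -0.987  0.003] dock pos [ 0.0006 -0.0578  0.0831] q [-2.1  8.3 -2.7 78.7 -0.1 78.8]
roll to tool y || dock x: 0.0006
roll to tool y || dock x: -3.141
(0.001, 0.02, 0.082) [ 0.0008  0.0004 -0.0778]
(0.001, 0.1, 0.082) [ 0.0005  0.0005 -0.1578]
[ 0.57517429 -1.31217176  0.02300812]
```

>>> apply_moves --pt "0 0 -0.008 0 -1" --pt "0 0 -0.014 0 -1" --pt "0 0 -0.02 0 -1" --pt "0 0 -0.027 0 -1" --pt "0 0 -0.034 0 -1" --pt "0 0 -0.041 0 -1" --pt "0 0 -0.048 0 -1" --pt "0 0 -0.055 0 -1" --pt "0 0 -0.062 0 -1" --pt "0 0 -0.069 0 -1" --pt "0 0 -0.075 0 -1" --pt "0 0 -0.075 0 -1"

```text
time: 8.2
ee_pos: [0.5678, 0.0535, 0.085]
tcp_rot: [64.3, 89.5, -16.6]
wrist_force: [0.4, 0.0, -0.7]
opening: -0.0002
```

```bash
python3 - <<'E'
from h import *
plan((.001,.100,.082)); print(tool()[2]['wrist_force'])
c=wrist()
cv2.imwrite("pics/w3.png",c["frame"])
E
```

```text
t 8.2 tool y,z in world [0.987 0.159 0.008] [ 0.159 -0.987  0.004] dock pos [0.0016 0.018  0.085 ] q [ 5.5  6.9 -4.  78.6 -0.2 86.3]
roll to tool y || dock x: 0.0014
roll to tool y || dock x: -3.1402
(0.001, 0.1, 0.082) [ 0.0027 -0.0005 -0.082 ]
[ 0.43511773  0.01550734 -0.68328283]
```

View pics/w3.png

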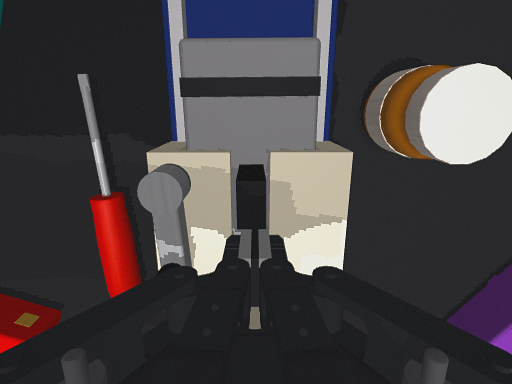

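The pack is sliding out straight: its front end is on the shelf at (250,40) and the lug at (250,190) is ahead of the fingers. Continuing.

>>> apply_moves --pt "0.002 0 -0.007 0 -1" --pt "0.002 0 -0.014 0 -1" --pt "0.002 0 -0.021 0 -1" --pt "0.002 0 -0.028 0 -1" --pt "0.002 0 -0.035 0 -1" --pt "0.002 0 -0.042 0 -1" --pt "0.002 0 -0.049 0 -1" --pt "0.002 0 -0.056 0 -1" --pt "0.002 0 -0.063 0 -1" --pt "0.002 0 -0.07 0 -1" --pt "0.002 0 -0.075 0 -1" --pt "0.002 0 -0.079 0 -1"

```text
time: 9.45
ee_pos: [0.5555, 0.1311, 0.0834]
tcp_rot: [62.6, 89.4, -18.3]
wrist_force: [0.9, -5.7, 5.1]
opening: -0.0002
```

>>> apply_moves --pt "0 0 0 0 -1" --pt "0 0 0 0 -1" --pt "0 0 0 0 -1"

```text
time: 9.75
ee_pos: [0.5554, 0.1313, 0.0834]
tcp_rot: [65.1, 89.5, -15.8]
wrist_force: [0.1, -0.4, 0.3]
opening: -0.0002
```

```bash
python3 - <<'E'
from h import *
plan((.001,.080,.082),(-.0015,.060,.19)); print(tool()[2]['wrist_force'])
c=wrist()
cv2.imwrite("pics/w4.png",c["frame"])
Q,col=dmap(c)
def st(m,n):
    q=Q[m]; print(n,m.sum(),"min",np.percentile(q,2,0).round(4),"max",np.percentile(q,98,0).round(4),"med",np.median(q,0).round(4)) if m.sum() else print(n,0)
st((Q[:,2]>.09)&(Q[:,2]<.1)&(Q[:,1]>.113)&(abs(Q[:,0])<.03),"lug top")
st((abs(Q[:,2]-.055)<.005)&(Q[:,1]>.05)&(abs(Q[:,0])<.05),"pack top")
E
```

```text
t 9.75 tool y,z in world [0.987 0.159 0.008] [ 0.159 -0.987  0.004] dock pos [0.0017 0.0968 0.0834] q [13.4  7.  -4.1 78.4 -0.3 94.3]
roll to tool y || dock x: 0.0012
roll to tool y || dock x: -3.1404
(0.001, 0.08, 0.082) [ 0.0015 -0.0007  0.0168]
(-0.0015, 0.06, 0.19) [-0.1065 -0.0023  0.0372]
[ 0.12617849 -0.43848597  0.31694638]
lug top 1279 min [-0.0073  0.1135  0.0919] max [0.0064 0.1326 0.0959] med [-0.0005  0.1237  0.0947]
pack top 24825 min [-0.0368  0.0871  0.0541] max [0.0356 0.1984 0.0572] med [-0.001   0.1546  0.0558]
```

View pics/w4.png

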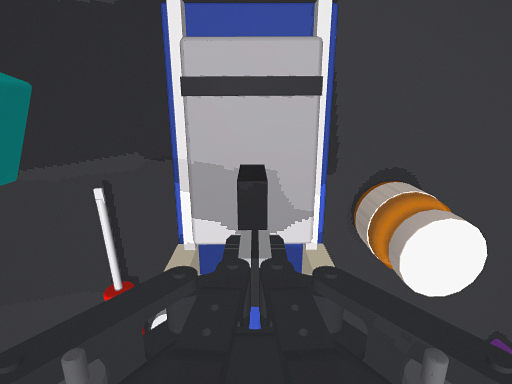

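The pack is fully out: its centre is at about y = 142 mm, flat between the guide strips with blue shelf visible beyond the end. I'll back off and return to the catch.

>>> apply_moves --pt "0 0 0.015 0 -1" --pt "-0.04 0 0.03 0 -1" --pt "-0.08 -0.01 0.06 0 -0.2" --pt "-0.08 -0.043 0.098 0 -0.2" --pt "-0.08 -0.043 0.098 0 -0.2" --pt "-0.08 -0.043 0.098 0 -0.2" --pt "-0.08 -0.043 0.098 0 -0.2"

```text
time: 10.5
ee_pos: [0.5279, 0.0279, 0.163]
tcp_rot: [65.1, 89.5, -15.8]
wrist_force: [-0.3, -0.4, -0.8]
opening: 0.0338
```

```bash
python3 - <<'E'
from h import *
plan((-.0422,-.0006,.13),(-.0422,-.0006,.0965)); print(tool()[2]['wrist_force'])
E
```

```text
t 10.5 tool y,z in world [0.987 0.159 0.008] [ 0.159 -0.987  0.004] dock pos [-0.0418 -0.001   0.163 ] q [ 3.1  0.7 -1.9 86.9 -0.2 84. ]
roll to tool y || dock x: 0.0008
roll to tool y || dock x: -3.1407
(-0.0422, -0.0006, 0.13) [ 0.033  -0.0007 -0.0005]
(-0.0422, -0.0006, 0.0965) [ 0.0665 -0.001  -0.0007]
[-0.28998891 -0.41066703 -0.83490629]
```

>>> apply_moves --pt "0.033 -0.001 0 0 -0.2" --pt "0.066 -0.001 -0.001 0 -0.2" --pt "0.066 -0.001 -0.001 0 -0.2" --pt "0.066 -0.001 -0.001 0 -0.2" --pt "0.066 -0.001 -0.001 0 -0.8" --pt "0.066 -0.001 -0.001 0 -0.8" --pt "0.066 -0.001 -0.001 0 -0.8" --pt "0.066 -0.001 -0.001 0 -0.8" --newtons 25

```text
time: 11.3
ee_pos: [0.5283, 0.0288, 0.0987]
tcp_rot: [71.6, 89.3, -9.2]
wrist_force: [-0.8, 1.4, 7.8]
opening: 0.0148
```

```bash
python3 -c "
from h import *
plan()
R,p,o=tool(); print(o['wrist_force'],o['opening'])
q=w2dock(p); piv=np.array([-.0455,.0448])
for th in list(np.linspace(1.35,0,10))+[-.04]:
    t=np.array([piv[0]+.046*np.cos(th),piv[1]-.046*np.sin(th),q[2]]); print(round(th,2),np.round(R.T@(dock2w(*t)-p),4))
"
```

```text
t 11.3 tool y,z in world [0.987 0.159 0.011] [ 0.159 -0.987  0.004] dock pos [-0.0413 -0.0002  0.0987] q [ 3.2  0.9 -8.8 79.6 -0.1 84.1]
roll to tool y || dock x: 0.0011
roll to tool y || dock x: -3.1405
[-0.8202957   1.41346402  7.76901775] 0.014838667029100205
1.35 [ 0.0001  0.0058 -0.0001]
1.2 [ 0.0001  0.0124 -0.0021]
1.05 [ 0.0002  0.0187 -0.005 ]
0.9 [ 0.0002  0.0244 -0.0089]
0.75 [ 0.0003  0.0294 -0.0136]
0.6 [ 0.0003  0.0338 -0.0189]
0.45 [ 0.0003  0.0372 -0.0249]
0.3 [ 0.0003  0.0397 -0.0313]
0.15 [ 0.0003  0.0413 -0.038 ]
0.0 [ 0.0003  0.0418 -0.0449]
-0.04 [ 0.0003  0.0418 -0.0467]
```

>>> apply_moves --pt "0 0.0058 0 0 -0.8" --pt "0 0.0124 -0.002 0 -0.8" --pt "0 0.0187 -0.005 0 -0.8" --pt "0 0.0244 -0.009 0 -0.8" --pt "0 0.0294 -0.0136 0 -0.8" --pt "0 0.0338 -0.019 0 -0.8" --pt "0 0.0372 -0.025 0 -0.8" --pt "0 0.0397 -0.0313 0 -0.8" --pt "0 0.0415 -0.038 0 -0.8" --pt "0 0.0422 -0.045 0 -0.8" --pt "0 0.0422 -0.0465 0 -0.8" --pt "0 0.0422 -0.0465 0 -0.8"

```text
time: 12.5
ee_pos: [0.5624, 0.0815, 0.0989]
tcp_rot: [72.0, 89.4, -8.8]
wrist_force: [-1.0, -1.0, -3.4]
opening: 0.0145
```

>>> apply_moves --pt "0 0 0 0 -0.2" --pt "0 0 0 0 -0.2" --pt "0 0 0 0 -0.2" --pt "0 0 0 0 -0.2" --pt "-0.04 0 0 0 -0.2" --pt "-0.08 0 0 0 -0.2" --pt "-0.12 0 0.03 0 -0.2" --pt "-0.13 0 0.03 0 -0.2" --pt "-0.13 0 0.03 0 -0.2" --pt "-0.13 0 0.03 0 -0.2"

```text
time: 13.5
ee_pos: [0.5656, 0.0524, 0.2278]
tcp_rot: [71.2, 89.4, -9.6]
wrist_force: [0.1, 0.3, -0.4]
opening: 0.0347
```

```bash
python3 - <<'E'
from h import *
plan(); print(tool()[2]['wrist_force'])
c=wrist()
cv2.imwrite("pics/w5.png",c["frame"])
Q,col=dmap(c)
def st(m,n):
    q=Q[m]; print(n,m.sum(),"min",np.percentile(q,2,0).round(4),"max",np.percentile(q,98,0).round(4),"med",np.median(q,0).round(4)) if m.sum() else print(n,0)
st((abs(Q[:,0])<.09)&(Q[:,2]>.108)&(Q[:,2]<.13)&(Q[:,1]>-.03)&(Q[:,1]<.1),"post")
st((abs(Q[:,0])<.02)&(Q[:,2]>.088)&(Q[:,2]<.1)&(Q[:,1]>.09),"lug top")
st((abs(Q[:,2]-.055)<.005)&(Q[:,1]>.065)&(abs(Q[:,0])<.05),"pack top")
E
```

```text
t 13.5 tool y,z in world [0.987 0.159 0.01 ] [ 0.159 -0.987  0.003] dock pos [-0.0007  0.0172  0.2278] q [ 5.4  6.8 11.7 94.3 -0.1 86.2]
roll to tool y || dock x: 0.0012
roll to tool y || dock x: -3.1404
[ 0.05232855  0.32365412 -0.37144456]
post 270 min [-0.0071  0.0326  0.1102] max [0.0067 0.0466 0.1177] med [-0.0002  0.0398  0.1165]
lug top 495 min [-0.0069  0.1086  0.0933] max [0.006  0.1324 0.0961] med [-0.0009  0.1207  0.0947]
pack top 7969 min [-0.037   0.083   0.0539] max [0.0356 0.1776 0.0574] med [-0.0007  0.1361  0.0558]
```

View pics/w5.png

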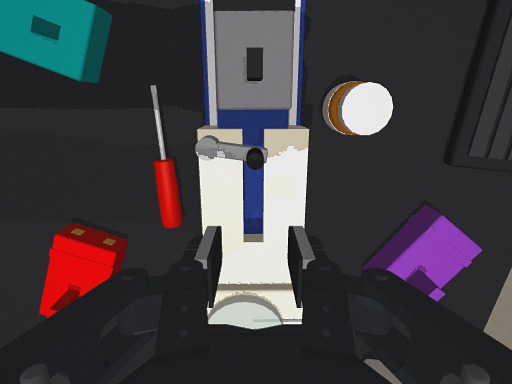

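The bar is about 0.1 rad short of its stop (post at y=39.8 mm, originally 44.8). I'll nudge it home with shut fingers.

>>> apply_moves --pt "0 0 0.005 0 -1" --pt "0.03 0 0.005 0 -1" --pt "0.07 0 0.005 0 -1" --pt "0.11 0 0.005 0 -1" --pt "0.13 0 0.005 0 -1" --pt "0.13 0 0.005 0 -1" --pt "0.13 0 0.0 0 -1" --pt "0.13 0 -0.004 0 -1" --pt "0.13 0 -0.007 0 -1" --pt "0.13 0 -0.0095 0 -1" --pt "0.13 0 -0.0095 0 -1" --pt "0.13 0 -0.0095 0 -1"

```text
time: 14.75
ee_pos: [0.5659, 0.0614, 0.0986]
tcp_rot: [67.6, 89.3, -13.2]
wrist_force: [3.2, -4.5, 3.2]
opening: -0.0002
```

```bash
python3 -c "
from h import *
plan(); print(tool()[2]['wrist_force'])"
```

```text
t 14.75 tool y,z in world [0.987 0.159 0.011] [ 0.159 -0.987  0.005] dock pos [0.0011 0.026  0.0986] q [ 6.3  6.4 -3.1 79.9 -0.2 87.1]
roll to tool y || dock x: 0.0013
roll to tool y || dock x: -3.1403
[ 3.24473081 -4.48087056  3.23239289]
```

>>> apply_moves --pt "0 0 -0.002 0 -1" --pt "0 0 -0.002 0 -1" --pt "0 0 0.01 0 -1" --pt "-0.03 0 0.02 0 -1" --pt "-0.07 0 0.02 0 -1" --pt "-0.11 0 0.02 0 -1" --pt "-0.13 0 0.02 0 -1" --pt "-0.13 0 0.02 0 -1" --pt "-0.13 0 0.02 0 -1"

```text
time: 15.65
ee_pos: [0.5678, 0.042, 0.2288]
tcp_rot: [71.0, 89.3, -9.8]
wrist_force: [0.2, -0.1, -0.1]
opening: 0.0001
```

```bash
python3 - <<'E'
from h import *
plan(); print(tool()[2]['wrist_force'])
c=wrist()
Q,col=dmap(c)
def st(m,n):
    q=Q[m]; print(n,m.sum(),"min",np.percentile(q,2,0).round(4),"max",np.percentile(q,98,0).round(4),"med",np.median(q,0).round(4)) if m.sum() else print(n,0)
st((abs(Q[:,0])<.09)&(Q[:,2]>.108)&(Q[:,2]<.13)&(Q[:,1]>.02)&(Q[:,1]<.1),"post")
st((abs(Q[:,0])<.02)&(Q[:,2]>.088)&(Q[:,2]<.1)&(Q[:,1]>.09),"lug top")
c=cams.camera("top")
for k in ("jar","driver","dish","reagent","beaker","carton"):
    for r in cams.spot_in(k,"top")[:1]: print(k,np.round(r["rect"]))
E
```

```text
t 15.65 tool y,z in world [0.987 0.159 0.012] [ 0.159 -0.987  0.004] dock pos [-2.000e-04  6.600e-03  2.288e-01] q [ 4.3  6.9 11.9 94.3 -0.2 85.2]
roll to tool y || dock x: 0.0014
roll to tool y || dock x: -3.1402
[ 0.18130207 -0.10305878 -0.08808946]
post 272 min [-0.007   0.0384  0.1122] max [0.0071 0.0527 0.1181] med [-0.0002  0.046   0.1165]
lug top 496 min [-0.0069  0.1085  0.0933] max [0.0059 0.1318 0.0963] med [-1.000e-04  1.202e-01  9.480e-02]
driver [250. 215. 257. 221.]
dish [267. 163. 301. 194.]
reagent [374. 162. 418. 192.]
beaker [ 86. 157. 126. 189.]
carton [ 87. 205. 126. 243.]
```

The post is back at its stop (y=46 mm), the pack is still at about y=140 mm, and the robot touches nothing. Handing in.

```bash
python3 -c "
from h import *
print(bot.job_done())"
```

```text
the job is handed in; nothing more can be done
None
```

The pack is out on the landing shelf, the catch is back across the slot, and I handed the job in at about 16 s of the 51 s allowed. I gripped the catch post and swung it to about 1.5 rad. Then I pushed the lug with shut fingers until the pack lay flat on the shelf, and swung the catch back.

**Pack:** The last depth check puts its centre at about 140–142 mm in the dock's +y, inside the 120–172 mm range. Its top is at about 56 mm, as expected for a pack lying on the shelf.

**Catch:** After the first swing back it was about 0.1 rad short, so I nudged it with shut fingers. The post then measured y ≈ 46 mm, against 44.8 mm at the start, so it is at its stop within the camera's accuracy.

**Robot:** The wrist force was about 0, the hand clear above the dock. The largest reading I saw was under 10 N.

**Bystanders:** The dish, reagent, beaker and carton were detected in the same places as before, within a few pixels. The final top view did not confirm the jar, and it reported only a fragment of the screwdriver, probably because the arm was in the way. I did not repeat that check, but both stood clear of the gripper in the wrist picture taken after the first swing back.

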